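# Hold the ironer's service key turned

### The job

Take the service key, the one with the flat upright head, up out of the key rack against its spring catch, push it fully home into the keyhole of the grey control box, rocking it a little past the sticky pins if it binds, and turn it a quarter turn clockwise (seen from above) to its stop. The switch springs back, so finish still gripping the key and holding it turned. Leave the other two keys in the rack and do not disturb the other things on the table.

Things in the scene. Friction and masses are not known exactly. Their poses are not given: they have to be found in the camera images.
- key: the service key, standing blade down in one of the rack's 3 sockets (which one varies). Head: flat upright black plate 32 mm wide (own x), 10 mm thick (own y), 4 to 38 mm above the origin; grip it across the 10 mm. Origin: centre of the underside of the round collar (20 mm across, 4 mm thick) that rests on the rack, later on the lock. Own z up. Same after a half turn about z. About 60 g
- key_grip (a point): where to grip the service key: in the middle of the head, 26 mm above the key's origin, 12 mm below the head's top
- key_tip (a point): rounded lower tip of the service key, 32 mm below its origin. Below the collar comes a round neck 7 mm across, 10 mm long, then a flat blade 14 mm wide (own x) by 6 mm thick (own y) down to this tip
- round_key: another key, of the same blade and collar, with a round head 28 mm across, 18 mm tall above the collar; to be left in the rack. Origin: underside of its collar
- square_key: another key, of the same blade and collar, with a square head 18 mm by 18 mm, 18 mm tall above the collar; to be left in the rack. Origin: underside of its collar
- rack: the key rack: an aluminium rail 216 mm long (own y), 40 mm wide (own x), 45 mm high, fixed. Three sockets 70 mm apart along y, each 7 by 15 mm, wide along y, 38 mm deep, open upwards. The keys' x lies along the rack's y. Origin: centre of the underside
- rack_top (a point): centre of the rack's top face, 45 mm above the table. In each socket a sprung catch engages above the blade; it gives way to a straight upward pull of about 4 to 15 N. Lift a key at least 35 mm to clear its blade
- switch_box: the ironer's grey control box, 130 mm (own x) by 170 mm (own y), 70 mm high, fixed. Its lid is flat and has one keyhole in the middle. Origin: centre of the underside
- keyhole (a point): centre of the keyhole in the lid's top face, 70 mm above the table; axes as the box's. The hole is 16 mm (own y) by 8 mm (own x): the key goes straight down with its x along the box's y (either way round), 32 mm deep, until the collar rests on the lid. The lid is 8 mm thick; the key cannot turn until its blade is wholly below it
- plug (a joint): turn of the lock's plug, rad: 0 at rest (slot in line with the keyhole), grows clockwise seen from above, stop at 1.48. A spring drives it back (0.03 N m at the start, 0.12 at the stop). The key has up to 0.1 rad of play in it. Two sticky sprung pins at the slot's narrow ends resist the key from 15 to 30 mm of depth, by 5 to 25 N; rocking it 0.08 rad about the vertical helps
- scoop: clear plastic measuring cup, 52 mm across, 45 mm tall, standing between rack and box; bystander, origin at its underside
- coin_dish: white coin bowl, 84 mm across, 30 mm tall, standing between rack and box; bystander, origin at its underside
- detergent: blue detergent bottle, 84 mm across, 200 mm tall, at the back; bystander, origin at its underside
- softener: white softener bottle, 72 mm across, 170 mm tall, at the back; bystander, origin at its underside
- stain_jar: white jar, 70 mm across, 90 mm tall, at the back; bystander, origin at its underside
- lint_brush: brush lying at the left; bystander
- screwdriver: screwdriver lying at the right; bystander
There are look-alikes about, which are no part of the job. Leave any orange look-alike of the key alone.

How it is judged:
By the outcome, as a careful person would: the job done as asked, in the order asked, and still so for the second after the job is handed in, while the arm keeps its last pose, push and grip.
It also fails if it takes over 51 s, if anything falls off the work surface, if the arm or the gripper's body presses on something with over 40 N, if the wrist force passes 120 N, or if a joint passes its speed limit or range.

### The arm

A 6-joint arm with a two-finger parallel gripper is mounted at the origin on the work surface. World frame = base frame: x ahead of the robot, y to its left, z up, the work surface at z = 0. Lengths are in mm, angles in rad, forces in N, time in s.
With the tool pointing down it reaches from about 275 to 1000 mm from the base axis. Payload 8.4 kg.
Tool frame: the origin (TCP) lies midway between the tips of the shut fingers; the grasp point (between the pads) lies 19 mm behind it; z points along the fingers, y is the line along which they close (so a half turn about z gives the same grasp; the last joint's range is limited). The gripper opens to 85 mm and grips with 20 to 120 N. Pads are 22 mm wide; open, the fingers measure 114 mm over their backs; the gripper's body (76 mm by 85 mm) begins 54 mm behind the grasp point. The pads swing forward as they close: fully open they stand 13 mm farther back than shut.
Start: joints at [1.105, 0.353, 1.633, -0, 1.155, -0.002], TCP at [279.593, 558.977, 231.281] pointing down, gripper open.
Joint ranges: [-2.63, 2.63], [-0.92, 2.1], [0.06, 2.66], [-1.3, 4.44], [0, 2.69], [-3.02, 3.02]. Speed limits (rad/s): [2.22, 2.22, 2.79, 3.14, 3.14, 3.14].

### API

Orientations are given as [roll, pitch, yaw] about the fixed x, y, z axes, in that order (R = Rz(yaw) Ry(pitch) Rx(roll)).
In Python, from rig import monitor, imaging, r gives the robot as it stands.
- The arm moves only by the tool drive_tool, never from a script. Its argument "plan" is a list of rows, each an object of numbers: "x", "y", "z": the shift along the tool's x, y, z in units of 50 mm (1.0 is 50 mm); "ax", "ay", "az": the turn, a rotation vector about the tool's x, y, z in units of 6 degrees (1.0 is 6 degrees); "hand": the finger opening in mm, from 0 to 85.4. In form: [{"x": .., "y": .., "z": .., "ax": .., "ay": .., "az": .., "hand": ..}, ...]. A call has 1 to 8 rows; each row is the pose to reach, as a shift and turn from the pose commanded when the call began, along the tool's axes at that moment; what a row does not reach only later rows make up. A row lasts 1/10 s, in which the tool goes at most 50 mm and 8.59 degrees, less where a joint would pass 70% of its speed; a pose out of reach is approached as far as the arm can. A call with a gripper value outside its range is refused whole. The fingers move at their own pace and stop on an object; "grip_force" is the grip in N (left out, the last holds). Time passes only in rows, so rows that repeat a pose let the fingers close. It gives the time, the measured TCP pose, the force, the opening and the grip force at its end, in the units of the state.
- monitor.sense(): the state, without advancing time (a new reading comes with each control period).
- imaging.grab_frame(name): name is "scene" or "top" or "wrist"; returns the picture (400x640x3 uint8, red, green, blue); there is no depth.
- imaging.camera_info(name): a dict with "mtx" (3x3 intrinsics, pixels), "R" (3x3) and "t" (3): a world point X has camera coordinates R X + t. Camera axes: x right, y down, z forward; pixel columns grow to the right and rows downward; lengths in mm; the calibration is good to about 2 mm. A picture is of the moment at which its call begins: read the wrist's pose just before it. camera_info takes no time and is no camera call; for the wrist camera it gives the pose at the moment of the call.
- r.sign_off(): hands the job in; it is judged then, once.
The state is a dict: "clock": time; "qpos": joint angles; "qvel": joint speeds; "joint_efforts": joint torques, N m; "eef_pos": TCP position; "tcp_rot": TCP orientation; "contact_force": force on the tool from outside, world axes, zero at the start; "wrist_torque": the same for the moment, N m; "opening": opening from 0.0 (shut) to 1.0 (fully open); "grasp_force": force on a finger pad.
Only numpy, scipy, OpenCV 4.12 (cv2) and the standard library are available. Lean on these libraries where they do the work, as an engineer would, in place of code of your own. Each camera call takes 0.05 s, during which the arm holds its last target. There are 200 camera calls.

## Working session

There is one attempt and no reset: what is moved stays moved. The work goes in short steps, Python scripts to look and compute and a tool call to move; the robot and the scene stay as the last step left them, time stands still between calls to the robot, and variables do not carry over. Pictures are saved under pics/ and viewed, at most 12 in all, crops included, and the job is handed in when it is done.

Besides the shell and the picture viewer there is one more tool, called as name(argument=value, ...), one argument or row to a line, values as JSON. drive_tool: Moves the arm, as the interface text tells. Its arguments: {"type":"object","properties":{"plan":{"type":"array","items":{"type":"object","properties":{"x":{"type":"number"},"y":{"type":"number"},"z":{"type":"number"},"ax":{"type":"number"},"ay":{"type":"number"},"az":{"type":"number"},"hand":{"type":"number"}}}},"grip_force":{"type":"number"}},"required":["plan"]}

```bash
mkdir -p pics; ls; python3 - <<'E'
from rig import monitor, imaging, r
import cv2,numpy as np
s=monitor.sense();print(s['clock'],s['eef_pos'],s['tcp_rot'],s['opening'])
for n in ["scene","top"]:
    im=imaging.grab_frame(n);cv2.imwrite(f"pics/{n}0.png",im[:,:,::-1]);c=imaging.camera_info(n)
    print(n,np.round(c['mtx'],1).tolist(),np.round(c['R'],3).tolist(),np.round(c['t'],1).tolist())
E
```

```text
pics
0.0 [279.36547031 558.56485997 230.55423401] [-3.14021903e+00 -1.68114963e-05  2.67781442e+00] 0.9978309026247434
scene [[380.0, 0.0, 321.0], [0.0, 380.0, 197.6], [0.0, 0.0, 1.0]] [[0.662, 0.749, 0.003], [0.566, -0.498, -0.657], [-0.49, 0.436, -0.754]] [-381.4, -281.2, 1456.6]
top [[427.8, 0.0, 319.1], [0.0, 427.8, 197.7], [0.0, 0.0, 1.0]] [[-0.014, -1.0, 0.001], [-0.998, 0.014, -0.066], [0.066, -0.002, -0.998]] [10.0, 599.2, 1259.4]
```

View pics/scene0.png

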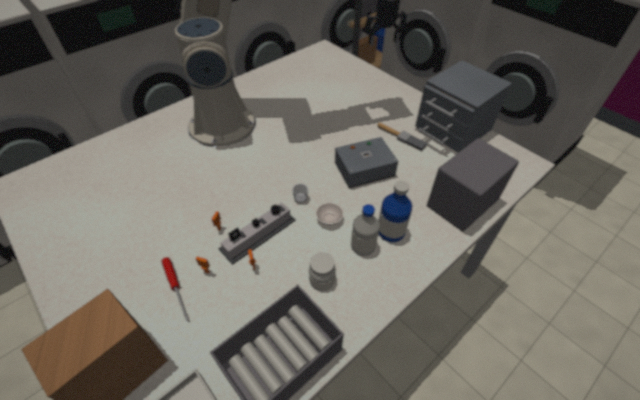

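View pics/top0.png

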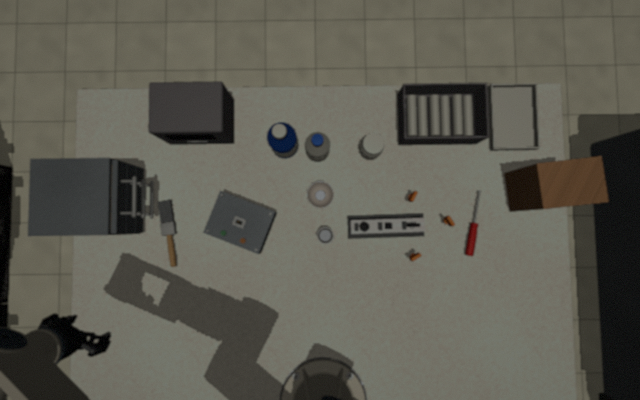

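```bash
cat > h.py <<'E'
from rig import monitor, imaging, r
import cv2,numpy as np
def ray(c,uv,z):
    K,R,t=(np.array(c[k],float) for k in('mtx','R','t'))
    C=-R.T@t; d=R.T@np.linalg.inv(K)@np.array([uv[0],uv[1],1.]); return C+d*(z-C[2])/d[2]
def proj(c,X):
    p=np.array(c['mtx'])@(np.array(c['R'])@np.array(X,float)+np.array(c['t'])); return p[:2]/p[2]
E
python3 - <<'E'
from h import *
a=cv2.imread('pics/top0.png')[205:250,335:435]; b=cv2.imread('pics/scene0.png')[190:265,210:300]; d=cv2.imread('pics/top0.png')[185:255,200:280]
f=lambda i,w,h:cv2.resize(i,(w,h),interpolation=cv2.INTER_CUBIC)
A=np.zeros((600,800,3),np.uint8);A[:270,:600]=f(a,600,270);A[270:595,:390]=f(b,390,325);A[270:590,400:765]=f(d,365,320)
cv2.imwrite('pics/crop1.png',cv2.convertScaleAbs(A,alpha=1.6))
E
```

```text
(no output)
```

View pics/crop1.png

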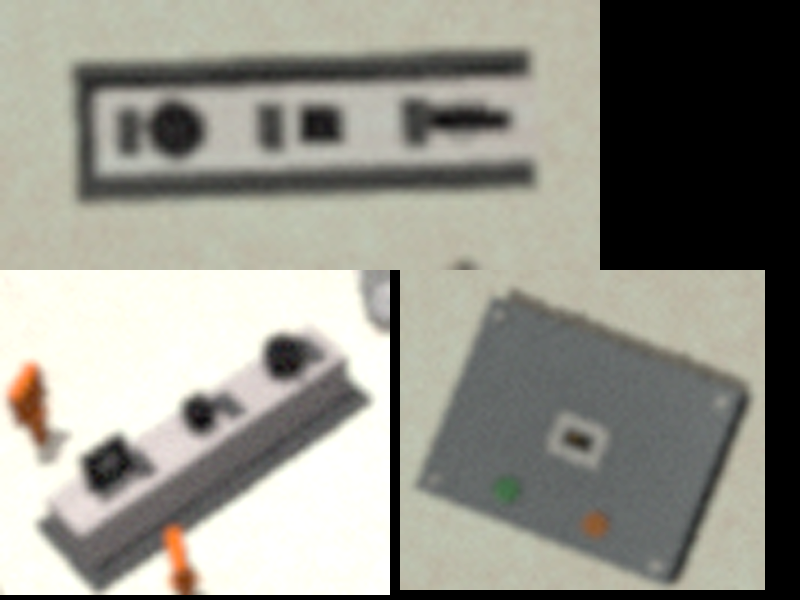

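The picture shows three black-headed keys in the rack, at top-view pixels round (364,226), square (388,226) and flat plate (413,225). There are three orange look-alikes on the table, at (411,195), (447,219) and (414,254). I choose the flat plate at (413,225). The box lid is at about (240,221), with its keyhole near (239,222).

```bash
cat >> h.py <<'E'
from scipy.spatial.transform import Rotation as Ro
def tool():
    s=monitor.sense(); return np.array(s['eef_pos']),Ro.from_euler('xyz',s['tcp_rot'])
def move(target,yaw):  # units in tool frame for a target TCP and yaw (tool down)
    p,R=tool(); d=R.inv().apply(np.array(target,float)-p)/50
    w=(R.inv()*Ro.from_euler('xyz',[np.pi,0,yaw])).as_rotvec(True)/6
    return np.round(d,3),np.round(w,2)
E
python3 - <<'E'
from h import *
T=imaging.camera_info('top');S=imaging.camera_info('scene')
print('key',ray(T,(413.3,225),83),'round',ray(T,(364,226.3),66),'sq',ray(T,(388.5,225.7),66))
print('hole',ray(T,(238.5,222.2),70))
c=imaging.camera_info('wrist');p,R=tool()
C=-np.array(c['R']).T@c['t'];print('cam in tool',R.inv().apply(C-p),'axes',np.round(R.inv().apply(np.array(c['R'])),2),np.array(c['mtx'])[0])
print(move([520,-110,200],np.pi/2+.035))
E
```

```text
key [ 513.86784073 -263.85685531   83.        ] round [ 512.11283461 -126.01846042   66.        ] sq [ 512.84862923 -196.37007777   66.        ]
hole [528.83712408 233.22948125  70.        ]
cam in tool [  73.4776387     1.7602948  -142.90516037] axes [[-0.    1.   -0.  ]
 [-0.96 -0.   -0.29]
 [-0.29  0.    0.96]] [300.07535489   0.         321.22248413]
(array([-10.286,  -9.805,   0.625]), array([-1.000e-02,  1.000e-02,  1.024e+01]))
```

```bash
python3 - <<'E'
from h import *
print(move([529,233,230],1.23))
E
```

```text
(array([-7.378, -3.59 ,  0.017]), array([-1.000e-02,  1.000e-02,  1.383e+01]))
```

drive_tool(
  plan=[
    {"x":-0.9,"y":-0.45,"az":1.4},
    {"x":-1.8,"y":-0.9,"az":2.8},
    {"x":-2.7,"y":-1.35,"az":4.2},
    {"x":-3.6,"y":-1.8,"az":5.6},
    {"x":-4.5,"y":-2.2,"az":7.0},
    {"x":-5.5,"y":-2.7,"az":8.4},
    {"x":-6.4,"y":-3.1,"az":9.8},
    {"x":-7.38,"y":-3.59,"az":11.2},
  ],
)

```text
invalid input
```

drive_tool(
  plan=[
    {"az":1.3},
    {"az":2.63},
    {"az":2.63},
    {"az":2.63},
    {"az":2.63},
  ],
)

```text
invalid input
```

```bash
python3 - <<'E'
from h import *
s=monitor.sense();print(s['clock'],s['eef_pos'],s['tcp_rot'],s['qpos'])
c=imaging.camera_info('wrist');im=imaging.grab_frame('wrist');cv2.imwrite('pics/w1.png',im[:,:,::-1])
np.savez('w1.npz',**{k:np.array(v) for k,v in c.items()})
E
```

```text
0.1 [279.388815   558.5854517  230.61507655] [-3.14029829e+00 -2.28763636e-05  2.67778098e+00] [ 1.10459856e+00  3.53605639e-01  1.63407139e+00  2.16288509e-05
  1.15521004e+00 -2.39485433e-03]
```

View pics/w1.png

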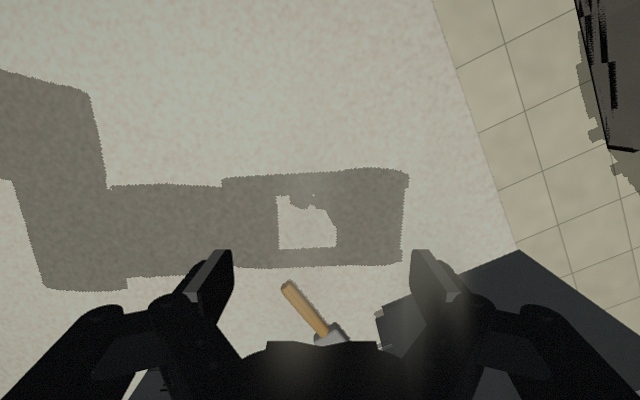

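The move was refused because each row needs every field. The picture shows only the table, the arm's shadow and the fingers at (210,290) and (435,290), and the target area is visible between the fingertips.

drive_tool(
  plan=[
    {"x":-0.9,"y":-0.45,"z":0,"ax":0,"ay":0,"az":1.4,"hand":60},
    {"x":-1.8,"y":-0.9,"z":0,"ax":0,"ay":0,"az":2.8,"hand":60},
    {"x":-2.7,"y":-1.35,"z":0,"ax":0,"ay":0,"az":4.2,"hand":60},
    {"x":-3.6,"y":-1.8,"z":0,"ax":0,"ay":0,"az":5.6,"hand":60},
    {"x":-4.5,"y":-2.2,"z":0,"ax":0,"ay":0,"az":7.0,"hand":60},
    {"x":-5.5,"y":-2.7,"z":0,"ax":0,"ay":0,"az":8.4,"hand":60},
    {"x":-6.4,"y":-3.1,"z":0,"ax":0,"ay":0,"az":9.8,"hand":60},
    {"x":-7.38,"y":-3.59,"z":0,"ax":0,"ay":0,"az":11.2,"hand":60},
  ],
)

```text
clock: 0.95
eef_pos: [524.0, 239.9, 231.3]
tcp_rot: [3.141, -0.0, 1.499]
contact_force: [1.2, 0.8, 0.4]
opening: 0.704
grasp_force: 0.0
```

drive_tool(
  plan=[
    {"x":0,"y":0,"z":0,"ax":0,"ay":0,"az":1.3,"hand":60},
    {"x":0,"y":0,"z":0,"ax":0,"ay":0,"az":2.63,"hand":60},
    {"x":0,"y":0,"z":0,"ax":0,"ay":0,"az":2.63,"hand":60},
    {"x":0,"y":0,"z":0,"ax":0,"ay":0,"az":2.63,"hand":60},
    {"x":0,"y":0,"z":0,"ax":0,"ay":0,"az":2.63,"hand":60},
  ],
)

```text
clock: 1.45
eef_pos: [522.8, 242.0, 231.2]
tcp_rot: [-3.141, 0.0, 1.233]
contact_force: [-1.0, 0.3, 0.2]
opening: 0.699
grasp_force: 0.0
```

```bash
python3 - <<'E'
from h import *
s=monitor.sense();print(s['clock'],s['eef_pos'],s['tcp_rot'],s['qpos'],s['qvel'])
c=imaging.camera_info('wrist');im=imaging.grab_frame('wrist');cv2.imwrite('pics/w2.png',im[:,:,::-1])
np.savez('w2.npz',**{k:np.array(v) for k,v in c.items()})
E
```

```text
1.45 [522.7914838  241.98920453 231.21009947] [-3.14147709e+00  1.12794656e-04  1.23333943e+00] [ 4.30909018e-01  2.77622741e-01  1.74021569e+00 -8.81131902e-07
  1.12391571e+00  7.68366302e-01] [ 0.00336451 -0.00138408 -0.00137345 -0.00060398  0.00106821  0.01297522]
```

View pics/w2.png

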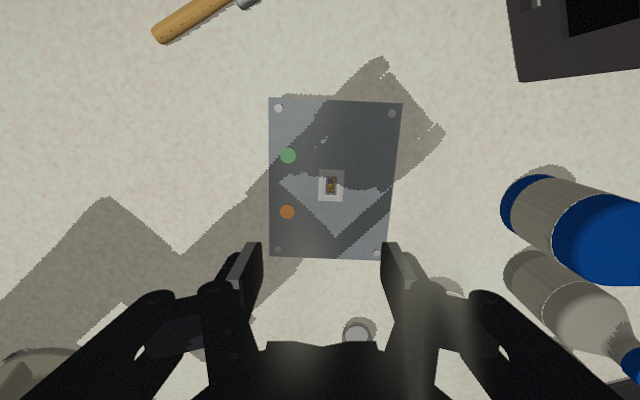

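The lid has corners near (269,97), (402,103), (381,260) and (270,255), with the keyhole at (331,185) in a light escutcheon. I refine these numerically.

```bash
python3 - <<'E'
from h import *
c=dict(np.load('w2.npz'));im=cv2.imread('pics/w2.png')
g=cv2.cvtColor(im,cv2.COLOR_BGR2GRAY)
print(g[166:206,314:350:2])
P=[ray(c,u,70)[:2] for u in[(269,97),(402,103),(381,260),(270,255)]]
P=np.array(P);print(P.round(1),P.mean(0),np.linalg.norm(np.roll(P,-1,0)-P,axis=1))
for a,b in((0,3),(1,2)):
    d=P[a]-P[b];print(np.degrees(np.arctan2(d[1],d[0])))
for a,b in((0,1),(3,2)):
    d=P[b]-P[a];print(np.degrees(np.arctan2(d[1],d[0])))
for u in[(278.5,108),(391.5,113.5),(376.5,254),(278,249.5)]: print(ray(c,u,70))
E
```

```text
[[ 88  86  83  83  84  83  80  79  77  77  76  77  77  76  75  75  74  75]
 [ 86  85  84  84  85  82  80  80  77  79  78  79  76  75  74  76  75  72]
 [ 86  86  84  82  82  80  78  78  79  76  77  75  75  74  71  73  73  76]
 [ 87  83  87 104 100  94  96  94  87  87  80  81  81  72  73  72  72  73]
 [ 86  84  85 107 103  99 104 105 101 103 103 100 100  97  96  89  76  73]
 [ 86  86  85 104 104  98 104 105 104 103 103 104 102 102  97  89  73  73]
 [ 85  83  86 104 103  99 102 102 102 101 102 102 100 100  97  88  74  68]
 [ 85  85  87 104 102 101 102 102 101 101  99 101 100 101  97  92  72  73]
 [ 86  85  85 105 101  98 100  98  97 100 100  98 101 101  99  85  73  74]
 [ 84  83  85 104 100  98 103 101 100 100  99  96 103 100  98  84  74  72]
 [ 82 121 113  99 151  96  79  79  81  84  84  91 101 101  95  84  74  72]
 [118 122 129 162 154 117 100  76  96  70  70  76 104 101  97  81  75  74]
 [122 121 130 165 159 156 106  64  67  64  89  72 102 100  98  78  75  73]
 [123 123 131 162 160 162  99  61  59  61  91  73 101 100  97  79  72  71]
 [122 120 133 164 161 157 100  61  61  64  91  72 
[... 1582 characters left out ...]
 139 121 121 120]
 [119 120 118 117 117 117 119 117 117 118 120 118 122 120 121 119 120 119]
 [119 120 119 119 119 119 121 120 119 121 119 119 119 117 118 122 119 120]
 [121 119 119 119 118 118 120 118 119 119 119 119 118 120 119 120 119 119]
 [119 119 121 119 119 119 118 118 119 120 118 119 119 119 120 119 118 122]]
[[503.7 338.6]
 [622.9 290.9]
 [556.9 135. ]
 [441.  182.3]] [531.12910916 236.70559925] [128.38702887 169.33681798 125.13468605 168.42885919]
68.15880509682881
67.05742347119408
-21.809481840954376
-22.21006522512683
[508.56485883 326.17713922  70.        ]
[610.70484323 284.85048317  70.        ]
[554.2032865  143.87003619  70.        ]
[452.03194557 185.63431088  70.        ]
```

```bash
python3 - <<'E'
from h import *
c=dict(np.load('w2.npz'))
p=ray(c,(331,185.2),70);t,R=tool();print(p, 'tool-rel',R.inv().apply(p-t))
print(move([506,-256,235],np.pi/2+.035))
E
```

```text
[531.7260453  236.10359203  70.        ] tool-rel [ -2.61820617  10.39861427 161.2540494 ]
(array([-9.508,  2.987, -0.074]), array([-0.  ,  0.  , -3.56]))
```

drive_tool(
  plan=[
    {"x":-0.9,"y":0.28,"z":0,"ax":0,"ay":0,"az":-0.4,"hand":60},
    {"x":-1.8,"y":0.56,"z":0,"ax":0,"ay":0,"az":-0.8,"hand":60},
    {"x":-2.7,"y":0.84,"z":0,"ax":0,"ay":0,"az":-1.2,"hand":60},
    {"x":-3.6,"y":1.12,"z":0,"ax":0,"ay":0,"az":-1.6,"hand":60},
    {"x":-4.5,"y":1.4,"z":0,"ax":0,"ay":0,"az":-2.0,"hand":60},
    {"x":-5.4,"y":1.7,"z":0,"ax":0,"ay":0,"az":-2.4,"hand":60},
    {"x":-6.3,"y":1.98,"z":0,"ax":0,"ay":0,"az":-2.8,"hand":60},
    {"x":-7.2,"y":2.26,"z":0,"ax":0,"ay":0,"az":-3.2,"hand":60},
  ],
)

```text
clock: 2.3
eef_pos: [508.8, -136.9, 231.6]
tcp_rot: [3.141, 0.0, 1.569]
contact_force: [1.1, 0.3, -0.8]
opening: 0.7
grasp_force: 0.0
```

drive_tool(
  plan=[
    {"x":-0.85,"y":0.1,"z":-0.07,"ax":0,"ay":0,"az":-0.36,"hand":60},
    {"x":-1.6,"y":0.2,"z":-0.07,"ax":0,"ay":0,"az":-0.36,"hand":60},
    {"x":-2.35,"y":0.6,"z":-0.07,"ax":0,"ay":0,"az":-0.36,"hand":60},
    {"x":-2.35,"y":0.6,"z":-0.07,"ax":0,"ay":0,"az":-0.36,"hand":60},
    {"x":-2.35,"y":0.6,"z":-0.07,"ax":0,"ay":0,"az":-0.36,"hand":60},
    {"x":-2.35,"y":0.6,"z":-0.07,"ax":0,"ay":0,"az":-0.36,"hand":60},
  ],
)

```text
clock: 2.9
eef_pos: [537.9, -251.9, 234.5]
tcp_rot: [-3.141, -0.001, 1.604]
contact_force: [1.0, 0.2, 0.0]
opening: 0.702
grasp_force: 0.0
```

```bash
python3 - <<'E'
from h import *
s=monitor.sense();print(s['clock'],s['eef_pos'],s['tcp_rot'],s['qpos'],s['qvel'])
c=imaging.camera_info('wrist');im=imaging.grab_frame('wrist');cv2.imwrite('pics/w3.png',im[:,:,::-1])
np.savez('w3.npz',**{k:np.array(v) for k,v in c.items()})
print(proj(c,[514,-264,83]))
E
```

```text
2.9 [ 537.86472249 -251.94442511  234.50899517] [-3.14074465e+00 -7.07589197e-04  1.60374387e+00] [-4.40728267e-01  3.02616884e-01  1.69780987e+00  2.66999887e-04
  1.14224332e+00 -4.73787197e-01] [ 0.00888953 -0.00743137  0.00425014 -0.00146581 -0.00084658  0.00309546]
[296.79037577 195.71221888]
```

View pics/w3.png

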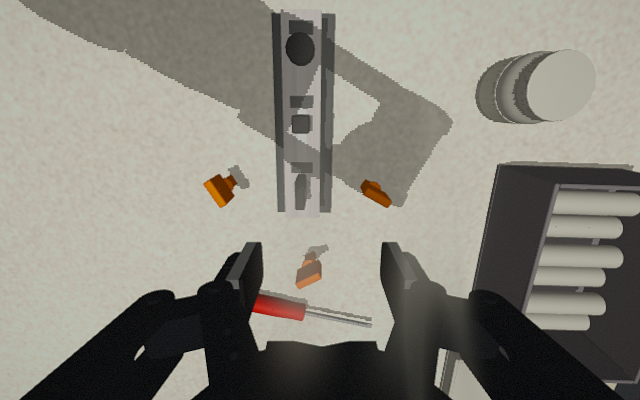

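The wrist view shows the rack with the round key at (300,48), the square key at (301,124) and the flat service key at (302,190). The orange look-alikes are clear of it.

```bash
python3 - <<'E'
from h import *
c=dict(np.load('w3.npz'));im=cv2.imread('pics/w3.png')
g=cv2.cvtColor(im,cv2.COLOR_BGR2GRAY)
print(g[158:216:2,284:322:1])
a=cv2.resize(im[0:220,265:345],None,fx=4,fy=2.7,interpolation=cv2.INTER_CUBIC)
b=cv2.resize(im[155:220,280:325],None,fx=9,fy=9,interpolation=cv2.INTER_CUBIC)
A=np.zeros((594,730,3),np.uint8);A[:594,:320]=a;A[:585,322:727]=b;cv2.imwrite('pics/crop3.png',cv2.convertScaleAbs(A,alpha=1.5))
E
```

```text
[[114 118 119 ... 115  91  83]
 [154 112 117 ... 114  88  82]
 [168 182 168 ... 117  88  84]
 ...
 [114 155 180 ... 152 108 108]
 [184 180 178 ... 168 141 141]
 [187 179 177 ... 180 186 186]]
```

View pics/crop3.png

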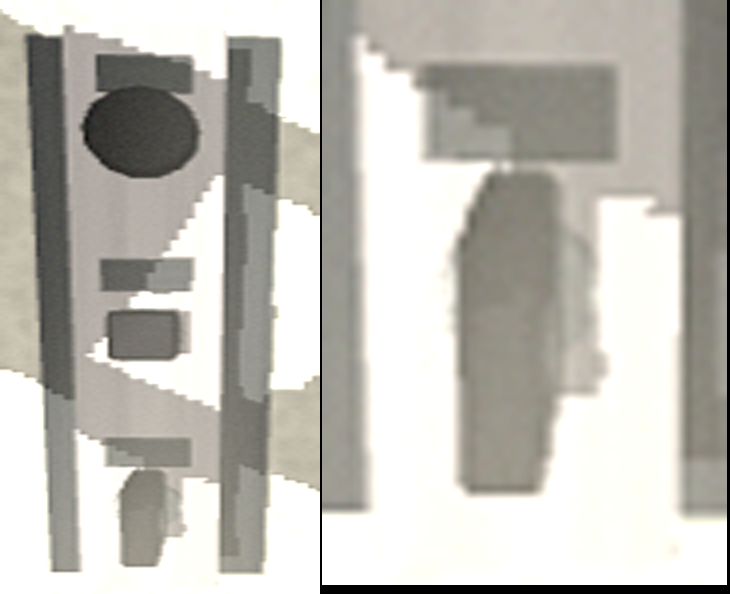

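```bash
python3 - <<'E'
from h import *
c=dict(np.load('w3.npz'));im=cv2.imread('pics/w3.png')
f=lambda x,y:(280+(x-322)/9-.5+.06,155+y/9-.5+.06)
P=np.array([ray(c,f(*u),83)[:2] for u in[(458,238),(557,238),(545,493),(458,493)]])
t,R=tool();m=np.r_[P.mean(0),83]
print(P.round(1),m,R.inv().apply(m-t));print(np.linalg.norm(np.roll(P,-1,0)-P,axis=1))
# rack top edges at z=45 from crop left panel (scale 4, 2.7)
h=lambda x,y:(265+x/4-.5,y/2.7-.5)
for e in([(65,36),(78,570)],[(226,36),(219,570)]):
    q=np.array([ray(c,h(*u),45)[:2] for u in e]);d=q[0]-q[1];print(q,np.degrees(np.arctan2(d[1],d[0])))
def cen(x0,x1,y0,y1): return ray(c,h((x0+x1)/2,(y0+y1)/2),63+4-1)
print(cen(83,199,86,178),cen(108,180,311,359))
E
```

```text
[[ 511.7 -248.6]
 [ 522.8 -248.3]
 [ 522.  -278.5]
 [ 511.9 -278.8]] [ 517.10506533 -263.53457092   83.        ] [-11.13280205 -21.12360888 151.66637974]
[11.08506548 30.21379973 10.02049907 30.16856441]
[[ 493.73803036  -89.6432523 ]
 [ 496.29993116 -293.91298638]] 90.71855191041412
[[ 533.0173477   -88.36886235]
 [ 537.58630622 -292.5551066 ]] 91.2818608905793
[ 514.1591824  -124.14903985   66.        ] [ 515.74801315 -193.04702886   66.        ]
```

```bash
python3 - <<'E'
from h import *
print(move([517.0,-263.5,52],1.590))
E
```

```text
(array([-0.222, -0.424,  3.653]), array([-0.01, -0.  ,  0.13]))
```

drive_tool(
  plan=[
    {"x":-0.222,"y":-0.424,"z":0.5,"ax":0,"ay":0,"az":0.13,"hand":45},
    {"x":-0.222,"y":-0.424,"z":1.1,"ax":0,"ay":0,"az":0.13,"hand":45},
    {"x":-0.222,"y":-0.424,"z":1.7,"ax":0,"ay":0,"az":0.13,"hand":45},
    {"x":-0.222,"y":-0.424,"z":2.3,"ax":0,"ay":0,"az":0.13,"hand":45},
    {"x":-0.222,"y":-0.424,"z":2.7,"ax":0,"ay":0,"az":0.13,"hand":45},
    {"x":-0.222,"y":-0.424,"z":2.7,"ax":0,"ay":0,"az":0.13,"hand":45},
    {"x":-0.222,"y":-0.424,"z":2.7,"ax":0,"ay":0,"az":0.13,"hand":45},
  ],
)

```text
clock: 3.65
eef_pos: [517.6, -264.1, 100.3]
tcp_rot: [-3.141, -0.0, 1.59]
contact_force: [0.1, -0.1, 0.1]
opening: 0.524
grasp_force: 0.0
```

```bash
python3 - <<'E'
from h import *
c=imaging.camera_info('wrist');im=imaging.grab_frame('wrist');cv2.imwrite('pics/w4.png',im[:,:,::-1])
np.savez('w4.npz',**{k:np.array(v) for k,v in c.items()})
print(tool()[0],monitor.sense()['tcp_rot'],move([517.0,-263.5,52],1.590))
cv2.imwrite('pics/crop4.png',cv2.resize(im[130:350,240:410,::-1],None,fx=2.7,fy=2.7,interpolation=cv2.INTER_CUBIC))
E
```

```text
[ 518.16196841 -264.52812494  101.01033279] [3.14037553e+00 6.28543511e-04 1.58972829e+00] (array([ 0.022, -0.024,  0.98 ]), array([ 0.01,  0.01, -0.  ]))
```

View pics/crop4.png

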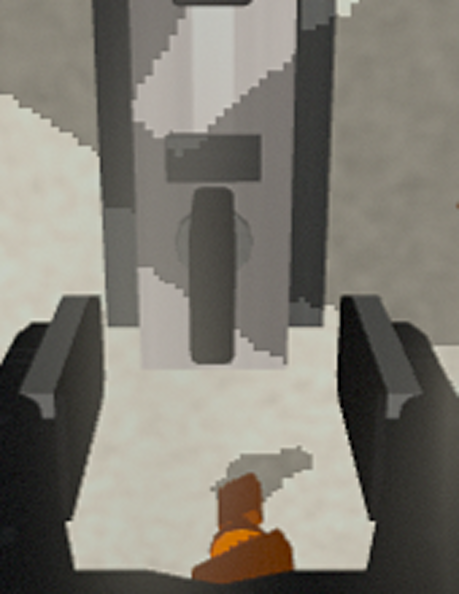

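The flat head sits between the open pads at crop (213,275), i.e. image (319,232). I check its predicted corners.

```bash
python3 - <<'E'
from h import *
c=dict(np.load('w4.npz'))
f=lambda x,y:(240+x/2.7-.3,130+y/2.7-.3)
for dx,dy in((-5,-16),(5,-16),(-5,16),(5,16)):
    u=proj(c,[517+dx,-263.5+dy,83]);print((u-[240,130])*2.7, end=' ')
print('far edge',ray(c,f(190,362),83),ray(c,f(235,362),83),'collar',ray(c,f(213,240),49))
print('finger mid', (f(101,300)[0]+f(339,300)[0])/2)
E
```

```text
[189.01449446 365.26327548] [234.15473824 366.02545892] [190.2508526  229.29981041] [237.83090236 230.14600699] far edge [ 512.03061116 -278.49053965   83.        ] [ 521.97887448 -278.30238038   83.        ] collar [ 516.56700548 -262.48695578   49.        ]
finger mid 321.18148148148146
```

drive_tool(
  grip_force=60,
  plan=[
    {"x":0.03,"y":-0.015,"z":0.4,"ax":0,"ay":0,"az":0,"hand":45},
    {"x":0.03,"y":-0.015,"z":0.8,"ax":0,"ay":0,"az":0,"hand":45},
    {"x":0.03,"y":-0.015,"z":0.97,"ax":0,"ay":0,"az":0,"hand":45},
    {"x":0.03,"y":-0.015,"z":0.97,"ax":0,"ay":0,"az":0,"hand":45},
    {"x":0.03,"y":-0.015,"z":0.97,"ax":0,"ay":0,"az":0,"hand":25},
    {"x":0.03,"y":-0.015,"z":0.97,"ax":0,"ay":0,"az":0,"hand":15},
    {"x":0.03,"y":-0.015,"z":0.97,"ax":0,"ay":0,"az":0,"hand":5},
    {"x":0.03,"y":-0.015,"z":0.97,"ax":0,"ay":0,"az":0,"hand":0},
  ],
)

```text
clock: 4.5
eef_pos: [516.4, -263.7, 52.5]
tcp_rot: [-3.141, 0.001, 1.589]
contact_force: [-3.8, -1.1, 6.9]
opening: 0.109
grasp_force: 58.6
```

drive_tool(
  plan=[
    {"x":0,"y":0,"z":0,"ax":0,"ay":0,"az":0,"hand":0},
    {"x":0,"y":0,"z":0,"ax":0,"ay":0,"az":0,"hand":0},
    {"x":0,"y":0,"z":0,"ax":0,"ay":0,"az":0,"hand":0},
  ],
)

```text
clock: 4.8
eef_pos: [516.4, -263.7, 52.4]
tcp_rot: [-3.141, 0.0, 1.589]
contact_force: [-4.5, -0.6, 7.5]
opening: 0.109
grasp_force: 58.6
```

drive_tool(
  plan=[
    {"x":0,"y":0,"z":-0.1,"ax":0,"ay":0,"az":0,"hand":0},
    {"x":0,"y":0,"z":-0.2,"ax":0,"ay":0,"az":0,"hand":0},
    {"x":0,"y":0,"z":-0.35,"ax":0,"ay":0,"az":0,"hand":0},
    {"x":0,"y":0,"z":-0.55,"ax":0,"ay":0,"az":0,"hand":0},
    {"x":0,"y":0,"z":-0.8,"ax":0,"ay":0,"az":0,"hand":0},
    {"x":0,"y":0,"z":-1.3,"ax":0,"ay":0,"az":0,"hand":0},
    {"x":0,"y":0,"z":-2.0,"ax":0,"ay":0,"az":0,"hand":0},
    {"x":0,"y":0,"z":-2.6,"ax":0,"ay":0,"az":0,"hand":0},
  ],
)

```text
clock: 5.6
eef_pos: [517.1, -262.9, 183.9]
tcp_rot: [3.14, -0.0, 1.589]
contact_force: [0.3, -0.1, -0.1]
opening: 0.107
grasp_force: 59.7
```

```bash
python3 - <<'E'
from h import *
s=monitor.sense();print(s['eef_pos'],s['tcp_rot'],s['opening'],s['grasp_force'])
# pre-insert pose above hole
print(move([531.7,236.1,180],np.radians(68.0)))
E
```

```text
[ 517.10541849 -262.89138092  183.92663158] [ 3.14023941e+00 -1.98448538e-04  1.58874135e+00] 0.10662343710731678 59.65604066848755
(array([9.973, 0.471, 0.081]), array([ 0.01, -0.  ,  3.84]))
```

drive_tool(
  plan=[
    {"x":0.8,"y":0.04,"z":0,"ax":0,"ay":0,"az":0.3,"hand":0},
    {"x":1.7,"y":0.08,"z":0,"ax":0,"ay":0,"az":0.65,"hand":0},
    {"x":2.6,"y":0.12,"z":0,"ax":0,"ay":0,"az":1.0,"hand":0},
    {"x":3.5,"y":0.16,"z":0,"ax":0,"ay":0,"az":1.35,"hand":0},
    {"x":4.4,"y":0.2,"z":0,"ax":0,"ay":0,"az":1.7,"hand":0},
    {"x":5.3,"y":0.24,"z":0,"ax":0,"ay":0,"az":2.05,"hand":0},
    {"x":6.2,"y":0.28,"z":0,"ax":0,"ay":0,"az":2.4,"hand":0},
    {"x":7.1,"y":0.32,"z":0,"ax":0,"ay":0,"az":2.75,"hand":0},
  ],
)

```text
clock: 6.4
eef_pos: [526.2, 94.3, 182.7]
tcp_rot: [3.141, -0.001, 1.299]
contact_force: [0.6, 0.3, -0.5]
opening: 0.107
grasp_force: 59.6
```

```bash
python3 - <<'E'
from h import *
print(move([531.7,236.1,180],np.radians(68.0)))
E
```

```text
(array([ 2.761, -0.655,  0.057]), array([ 0.01, -0.01,  1.07]))
```

drive_tool(
  plan=[
    {"x":0.7,"y":-0.16,"z":0,"ax":0,"ay":0,"az":0.3,"hand":0},
    {"x":1.5,"y":-0.34,"z":0,"ax":0,"ay":0,"az":0.6,"hand":0},
    {"x":2.2,"y":-0.5,"z":0,"ax":0,"ay":0,"az":0.9,"hand":0},
    {"x":2.7,"y":-0.65,"z":0,"ax":0,"ay":0,"az":1.07,"hand":0},
    {"x":2.7,"y":-0.65,"z":0,"ax":0,"ay":0,"az":1.07,"hand":0},
    {"x":2.7,"y":-0.65,"z":0,"ax":0,"ay":0,"az":1.07,"hand":0},
  ],
)

```text
clock: 7.0
eef_pos: [530.8, 231.3, 182.1]
tcp_rot: [3.141, -0.001, 1.19]
contact_force: [-0.6, 0.2, -0.7]
opening: 0.102
grasp_force: 59.6
```

```bash
python3 - <<'E'
from h import *
print(monitor.sense()['eef_pos'],move([531.7,236.1,180],np.radians(68.0)))
c=imaging.camera_info('wrist');im=imaging.grab_frame('wrist');cv2.imwrite('pics/w5.png',im[:,:,::-1])
np.savez('w5.npz',**{k:np.array(v) for k,v in c.items()})
cv2.imwrite('pics/crop5.png',cv2.resize(im[70:310,240:420,::-1],None,fx=2.5,fy=2.5,interpolation=cv2.INTER_CUBIC))
E
```

```text
[530.75464227 231.31967541 182.05214568] (array([ 0.096, -0.018,  0.041]), array([ 0.  , -0.  ,  0.03]))
```

View pics/crop5.png

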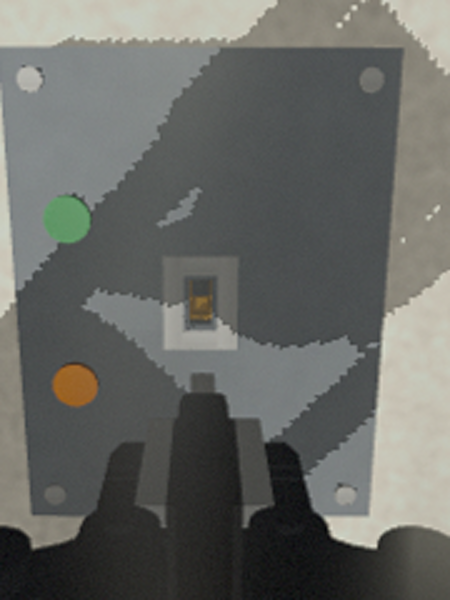

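```bash
cat > m5.py <<'E'
from h import *
c=dict(np.load('w5.npz'))
f=lambda x,y:(240+x/2.5-.3,70+y/2.5-.3)
t,R=np.array([530.755,231.32,182.05]),Ro.from_euler('xyz',[np.pi,0,1.19])
h=ray(c,f(200.5,301.5),70);print('hole',h,'toolrel',R.inv().apply(h-t))
S=np.array([ray(c,f(*u),70)[:2] for u in[(29,78),(371,79),(345,494),(55,494)]])
print('screws mean',S.mean(0),[np.degrees(np.arctan2(*(a-b)[::-1])) for a,b in((S[0],S[3]),(S[1],S[2]),(S[1],S[0]),(S[2],S[3]))])
for z in(39,19,10): # expected blade/neck edges if key centred
    print(z,[((proj(c,t+R.apply([dx,dy,z]))-[240,70]+.3)*2.5).round(1) for dx,dy in((7,-3),(7,3))])
print('head top',[((proj(c,t+R.apply([dx,dy,-31]))-[240,70]+.3)*2.5).round(1) for dx,dy in((16,-5),(16,5))])
E
python3 m5.py; python3 - <<'E'
import cv2;g=cv2.imread('pics/w5.png',0)
import numpy as np;np.set_printoptions(linewidth=200)
print(g[214:250:2,300:346]); print(g[180:206:3,306:334])
E
```

```text
hole [531.76638899 236.75340444  70.        ] toolrel [  5.42009677  -1.08043624 112.05      ]
screws mean [531.36341941 236.21204253] [np.float64(68.11623632803378), np.float64(68.09270904186268), np.float64(-21.967730704930354), np.float64(-21.80540598927432)]
39 [array([191.8, 370.2]), array([215.1, 370.2])]
19 [array([190.5, 400.4]), array([216.3, 400.4])]
10 [array([189.8, 416.3]), array([216.9, 416.3])]
head top [array([173. , 467.9]), array([233.4, 467.9])]
[[ 91 100 123 120 120 120 120 119 119 120 119 120 119 120 119 120 119 120 120 122 119 121 120 121 122 121 120 122 121 123 122 123 123 122 124 123 124 124 124 123 126 125 125 125 127 126]
 [ 84  82  97 125 114  98 120 119 119 120 119 120 118 120 119 120 119 119 121 120 122 120 121 121 120 120 121 122 121 120 120 122 122 121 121 122 122 123 123 125 123 124 124 125 126 124]
 [ 83  84  83  84  82  94 123 120 119 120 119 120 119 119 119 119 120 124 123 123 124 126 125 124 123 123 121 121 122 120 120 121 123 123 122 122 122 123 123 124 125 124 126 125 123 127]
 [ 82  83  83  83  83  82  82  89  88  97 121 119 119 119 120 117  95 
[... 3071 characters left out ...]
 101 102]
 [107 105 104 104 103 102 100  91  76  83  94  79  94 106 105 102  98  80  91  73  81 103 106 103 102 104 102 101]
 [159  97 121 162 157 156 160 134  89  90  82  84  97 105  88  86  83  76  76  74  84 101 105 105 106 101 102 100]
 [166 166 164 162 159 159 158 137 103  95  83  78  77  76  78  75  76  77  96  97  82 101 106 105 102 102  99 102]
 [166 166 162 160 159 158 157 133  86  93  68  71  66  66  69  68  72  67  84 107 129 164 155 100 102 102 102 102]
 [166 164 162 160 158 159 155 137 104  87 110 106 109 109 109 107 109 109 108 107 132 167 169 168 169 156  95  98]
 [166 164 162 160 157 156 158 164 163 164 164 165 164 164 165 165 166 164 165 166 165 167 167 166 166 164 161 159]]
```

```bash
cat >> m5.py <<'E'
print('---')
for X in((16,-5,3),(16,5,3),(7,0,39),(7,0,36),(11,0,0)): print(X,proj(c,t+R.apply(X)).round(2))
for X in((16,0,3),(7,0,37)):print((proj(c,t+R.apply(np.array(X)+[1,0,0]))-proj(c,t+R.apply(X))).round(2),(proj(c,t+R.apply(np.array(X)+[0,0,1]))-proj(c,t+R.apply(X))).round(2))
E
python3 m5.py|sed '1,/---/d'
```

```text
(16, -5, 3) [311.48 225.85]
(16, 5, 3) [330.62 225.86]
(7, 0, 39) [321.08 217.79]
(7, 0, 36) [321.08 219.45]
(11, 0, 0) [321.04 237.04]
[ 0.   -1.79] [ 0.   -0.72]
[ 0.   -1.47] [ 0.   -0.55]
```

The key is held upright between the pads, with its blade tip at crop (203,380) and the keyhole at crop (200,302). The keyhole is 5 mm ahead along tool x and about −1 mm along tool y. I centre the key over it and descend.

drive_tool(
  plan=[
    {"x":0.1,"y":-0.018,"z":0.1,"ax":0,"ay":0,"az":0.02,"hand":0},
    {"x":0.1,"y":-0.018,"z":0.5,"ax":0,"ay":0,"az":0.02,"hand":0},
    {"x":0.1,"y":-0.018,"z":0.9,"ax":0,"ay":0,"az":0.02,"hand":0},
    {"x":0.1,"y":-0.018,"z":1.25,"ax":0,"ay":0,"az":0.02,"hand":0},
    {"x":0.1,"y":-0.018,"z":1.36,"ax":0,"ay":0,"az":0.02,"hand":0},
    {"x":0.1,"y":-0.018,"z":1.36,"ax":0,"ay":0,"az":0.02,"hand":0},
    {"x":0.1,"y":-0.018,"z":1.36,"ax":0,"ay":0,"az":0.02,"hand":0},
  ],
)

```text
clock: 7.75
eef_pos: [532.6, 235.5, 113.9]
tcp_rot: [3.141, -0.001, 1.186]
contact_force: [0.5, 0.0, -0.0]
opening: 0.11
grasp_force: 59.6
```

```bash
python3 - <<'E'
from h import *
s=monitor.sense();print(s['eef_pos'],s['tcp_rot'],s['contact_force'])
c=imaging.camera_info('wrist');im=imaging.grab_frame('wrist');cv2.imwrite('pics/w6.png',im[:,:,::-1])
print(proj(c,[531.5,236.3,70]))
t,R=tool();np.savez('w6.npz',**{k:np.array(v) for k,v in c.items()})
cv2.imwrite('pics/crop6.png',cv2.resize(im[170:270,270:370,::-1],None,fx=6,fy=6,interpolation=cv2.INTER_CUBIC))
E
```

```text
[532.55874045 235.52753637 113.92027036] [ 3.14108550e+00 -5.36320713e-04  1.18606262e+00] [ 0.53247165  0.0360046  -0.02608198]
[319.1202884 224.6124506]
```

View pics/crop6.png

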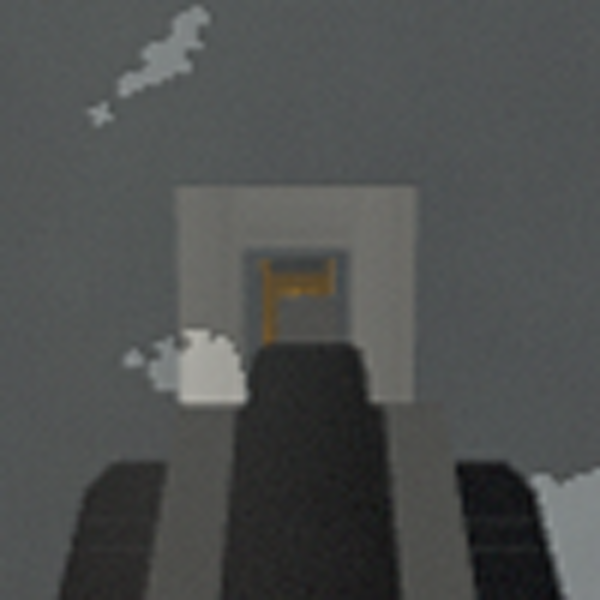

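The blade tip is over the keyhole: hole columns are crop 243 to 352, the head is centred at 307, and the blade hides the lower part of the hole. I measure the lateral offset numerically.

```bash
python3 - <<'E'
from h import *
np.set_printoptions(linewidth=220)
a=dict(np.load('w5.npz'));
# fixed camera->tool transform averaged over saved frames not available; use w6 with its measured pose
c=dict(np.load('w6.npz'));t=np.array([532.56,235.53,113.92]);R=Ro.from_euler('xyz',[np.pi,0,1.188])
C=-c['R'].T@c['t'];print('cam in tool',R.inv().apply(C-t))
h=ray(c,(319.2,222),70);print('hole rel',R.inv().apply(h-t))
im=cv2.imread('pics/w6.png');print(im[209:232,308:336].sum(2)//3)
for X in((7,-3,39),(7,3,39),(7,-3,30),(7,3,30),(16,-5,3),(16,5,3)):print(X,proj(c,t+R.apply(X)).round(1))
print('7,0 at lid',proj(c,t+R.apply([0,0,44])))
E
```

```text
cam in tool [  75.16142166    0.24617586 -142.93036438]
hole rel [ 2.18581177 -1.20969528 43.92      ]
[[100 104 102 103 101 101 101 101 101 103 101 101 102 101 103 102 105 103 104 103 106 108 109 108 109 106 107 106]
 [100 103 102 104 104 105 103 103 106 105 105 103 105 103 104 106 104 105 106 105 105 108 109 107 107 107 107 103]
 [102 101  98  90  92  90  88  90  89  91  88  90  89  89  92  89  90  89  90  94 100 107 108 108 108 107 106 103]
 [102 101  89  80  78  79  79  79  79  78  79  79  78  77  78  78  76  77  74  78  94 107 107 109 108 106 106 105]
 [100 101  87  77  80  81  78  71  67  67  68  65  63  64  63  64  69  81  73  77  93 108 107 107 105 106 107 104]
 [101 100  90  80  79  78  72  63  63  63  65  63  62  63  60  63  70  81  72  76  94 108 106 109 107 107 106 104]
 [101 102  88  78  78  74  77  68  67  67  67  67  65  66  66  66  69  84  75  79  95 108 108 108 107 105 105 104]
 [101 100  91  80  76  72  74  71  71  71  68  73  71  71  68  67  72  83  71  78  95 109 109 108 107 107 106 105]
 [101 101  89  80  76  73  74  71  70  70  71  71  69  69  71  68  72  83  73
[... 1140 characters left out ...]
53  49  46  47  63  99 111 108 106 105 105 104]
 [148  95  92  79  71  48  46  45  42  42  41  41  41  40  42  34  41  40  39  34  35  54  86 111 106 106 106 104]
 [158 146  90  74  57  42  43  42  41  43  37  41  41  38  42  39  37  37  35  33  32  40  81 111 106 106 106 103]
 [158 150  89  74  47  40  44  43  44  41  42  40  38  40  39  37  38  35  36  34  33  33  69 113 107 105 106 104]
 [157 149  88  70  44  44  44  40  44  41  44  40  39  40  38  39  36  37  36  32  31  31  54  99 108 106 104 101]]
(7, -3, 39) [316.4 217.8]
(7, 3, 39) [325.6 217.8]
(7, -3, 30) [316.1 222.9]
(7, 3, 30) [325.8 222.9]
(16, -5, 3) [311.4 225.9]
(16, 5, 3) [330.5 225.9]
7,0 at lid [321.02379505 225.00719224]
```

drive_tool(
  plan=[
    {"x":0.028,"y":-0.019,"z":0.0,"ax":0,"ay":0,"az":0,"hand":0},
    {"x":0.028,"y":-0.019,"z":0.06,"ax":0,"ay":0,"az":0,"hand":0},
    {"x":0.028,"y":-0.019,"z":0.12,"ax":0,"ay":0,"az":0,"hand":0},
    {"x":0.028,"y":-0.019,"z":0.18,"ax":0,"ay":0,"az":0,"hand":0},
    {"x":0.028,"y":-0.019,"z":0.2,"ax":0,"ay":0,"az":0,"hand":0},
    {"x":0.028,"y":-0.019,"z":0.2,"ax":0,"ay":0,"az":0,"hand":0},
  ],
)

```text
clock: 8.4
eef_pos: [531.5, 237.2, 102.9]
tcp_rot: [-3.141, 0.0, 1.187]
contact_force: [-1.2, -0.6, -1.5]
opening: 0.107
grasp_force: 59.7
```

drive_tool(
  plan=[
    {"x":0,"y":0,"z":0.05,"ax":0,"ay":0,"az":0,"hand":0},
    {"x":0,"y":0,"z":0.1,"ax":0,"ay":0,"az":0,"hand":0},
    {"x":0,"y":0,"z":0.15,"ax":0,"ay":0,"az":0,"hand":0},
    {"x":0,"y":0,"z":0.15,"ax":0,"ay":0,"az":0,"hand":0},
  ],
)

```text
clock: 8.8
eef_pos: [531.4, 237.0, 95.3]
tcp_rot: [-3.141, 0.001, 1.187]
contact_force: [-0.4, -2.3, -1.2]
opening: 0.109
grasp_force: 59.7
```

Depth is about 14 mm with little force. Next I push through the pins, rocking by ±0.08 rad (±0.75 units), with a firmer grip.

drive_tool(
  grip_force=90,
  plan=[
    {"x":0,"y":0,"z":0.03,"ax":0,"ay":0,"az":0,"hand":0},
    {"x":0,"y":0,"z":0.08,"ax":0,"ay":0,"az":0.5,"hand":0},
    {"x":0,"y":0,"z":0.12,"ax":0,"ay":0,"az":-0.5,"hand":0},
    {"x":0,"y":0,"z":0.16,"ax":0,"ay":0,"az":0.6,"hand":0},
    {"x":0,"y":0,"z":0.2,"ax":0,"ay":0,"az":-0.6,"hand":0},
    {"x":0,"y":0,"z":0.22,"ax":0,"ay":0,"az":0,"hand":0},
  ],
)

```text
clock: 9.4
eef_pos: [531.3, 236.6, 84.7]
tcp_rot: [-3.141, 0.001, 1.191]
contact_force: [-2.8, -5.4, 6.5]
opening: 0.103
grasp_force: 91.0
```

drive_tool(
  plan=[
    {"x":0,"y":0,"z":0.04,"ax":0,"ay":0,"az":0.7,"hand":0},
    {"x":0,"y":0,"z":0.08,"ax":0,"ay":0,"az":-0.7,"hand":0},
    {"x":0,"y":0,"z":0.12,"ax":0,"ay":0,"az":0.7,"hand":0},
    {"x":0,"y":0,"z":0.15,"ax":0,"ay":0,"az":-0.7,"hand":0},
    {"x":0,"y":0,"z":0.17,"ax":0,"ay":0,"az":0,"hand":0},
    {"x":0,"y":0,"z":0.18,"ax":0,"ay":0,"az":0,"hand":0},
    {"x":0,"y":0,"z":0.18,"ax":0,"ay":0,"az":0,"hand":0},
  ],
)

```text
clock: 10.1
eef_pos: [532.1, 236.9, 77.4]
tcp_rot: [3.141, 0.0, 1.187]
contact_force: [-5.1, -7.6, 19.4]
opening: 0.101
grasp_force: 93.4
```

```bash
python3 - <<'E'
from h import *
s=monitor.sense();print(s['eef_pos'],s['contact_force'],s['wrist_torque'],s['qpos'])
E
```

```text
[532.13029737 236.94247128  77.44272081] [-5.05669852 -7.56799197 19.42411584] [-1.33058628  0.89625593  0.03183298] [ 4.16797953e-01  4.74860019e-01  1.84395963e+00 -1.06326461e-03
  8.22172430e-01  8.01470556e-01]
```

drive_tool(
  plan=[
    {"x":0,"y":0,"z":0.015,"ax":0,"ay":0,"az":0.5,"hand":0},
    {"x":0,"y":0,"z":0.02,"ax":0,"ay":0,"az":-0.5,"hand":0},
    {"x":0,"y":0,"z":0.02,"ax":0,"ay":0,"az":0,"hand":0},
    {"x":0,"y":0,"z":0.02,"ax":0,"ay":0,"az":0,"hand":0},
  ],
)

```text
clock: 10.5
eef_pos: [532.3, 236.9, 77.4]
tcp_rot: [3.14, -0.0, 1.186]
contact_force: [-7.4, -7.5, 29.6]
opening: 0.1
grasp_force: 94.6
```

drive_tool(
  plan=[
    {"x":0,"y":0,"z":-0.01,"ax":0,"ay":0,"az":0.5,"hand":0},
    {"x":0,"y":0,"z":-0.01,"ax":0,"ay":0,"az":1.4,"hand":0},
    {"x":0,"y":0,"z":-0.01,"ax":0,"ay":0,"az":2.4,"hand":0},
    {"x":0,"y":0,"z":-0.01,"ax":0,"ay":0,"az":3.4,"hand":0},
    {"x":0,"y":0,"z":-0.01,"ax":0,"ay":0,"az":4.4,"hand":0},
    {"x":0,"y":0,"z":-0.01,"ax":0,"ay":0,"az":5.4,"hand":0},
    {"x":0,"y":0,"z":-0.01,"ax":0,"ay":0,"az":6.4,"hand":0},
    {"x":0,"y":0,"z":-0.01,"ax":0,"ay":0,"az":7.0,"hand":0},
  ],
)

```text
clock: 11.3
eef_pos: [532.7, 236.4, 77.4]
tcp_rot: [3.14, -0.001, 0.451]
contact_force: [-4.5, -11.6, 22.3]
opening: 0.102
grasp_force: 93.8
```

```bash
python3 - <<'E'
from h import *
s=monitor.sense();print(s['eef_pos'],s['contact_force'],s['wrist_torque'],s['qpos'])
E
```

```text
[532.68176886 236.38545012  77.4389166 ] [ -4.45661602 -11.59654352  22.32797634] [-2.3197001   0.708657    0.21013846] [ 0.41621152  0.47493123  1.84384516 -0.00262141  0.82155769  1.53820488]
```

drive_tool(
  plan=[
    {"x":-0.008,"y":0.007,"z":0,"ax":0,"ay":0,"az":0.7,"hand":0},
    {"x":-0.008,"y":0.007,"z":0,"ax":0,"ay":0,"az":1.7,"hand":0},
    {"x":-0.008,"y":0.007,"z":0,"ax":0,"ay":0,"az":2.7,"hand":0},
    {"x":-0.008,"y":0.007,"z":0,"ax":0,"ay":0,"az":3.7,"hand":0},
    {"x":-0.008,"y":0.007,"z":0,"ax":0,"ay":0,"az":4.7,"hand":0},
    {"x":-0.008,"y":0.007,"z":0,"ax":0,"ay":0,"az":5.7,"hand":0},
    {"x":-0.008,"y":0.007,"z":0,"ax":0,"ay":0,"az":6.5,"hand":0},
    {"x":-0.008,"y":0.007,"z":0,"ax":0,"ay":0,"az":7.0,"hand":0},
  ],
)

```text
clock: 12.1
eef_pos: [532.8, 235.0, 77.5]
tcp_rot: [3.14, -0.003, -0.281]
contact_force: [-2.2, -16.1, 24.6]
opening: 0.101
grasp_force: 93.7
```

```bash
python3 - <<'E'
from h import *
s=monitor.sense();print(s['eef_pos'],s['contact_force'],s['wrist_torque'],s['qpos'])
E
```

```text
[532.83894635 235.03552287  77.4768498 ] [ -2.16328892 -16.13854682  24.61687826] [-3.24397059  0.42178605  0.28131605] [ 0.41480499  0.47441522  1.84466276 -0.00453168  0.8213379   2.26980971]
```

drive_tool(
  plan=[
    {"x":0,"y":0,"z":0,"ax":0,"ay":0,"az":0.3,"hand":0},
    {"x":0,"y":0,"z":0,"ax":0,"ay":0,"az":0.6,"hand":0},
    {"x":0,"y":0,"z":0,"ax":0,"ay":0,"az":0.6,"hand":0},
  ],
)

```text
clock: 12.4
eef_pos: [532.8, 234.9, 77.5]
tcp_rot: [3.14, -0.003, -0.342]
contact_force: [-2.5, -16.9, 24.7]
opening: 0.106
grasp_force: 93.6
```

```bash
python3 - <<'E'
from h import *
s=monitor.sense();print(s['eef_pos'],s['tcp_rot'],s['contact_force'],s['wrist_torque'],s['qpos'])
E
```

```text
[532.81498471 234.91398945  77.48875137] [ 3.13983212e+00 -3.11813751e-03 -3.41830223e-01] [ -2.4798824  -16.8804514   24.71697954] [-3.27961184  0.3913099   0.20811528] [ 0.41469126  0.47436242  1.84472137 -0.00467206  0.82145513  2.33050116]
```

drive_tool(
  plan=[
    {"x":0.008,"y":0.023,"z":0,"ax":0,"ay":0,"az":0,"hand":0},
    {"x":0.008,"y":0.023,"z":0,"ax":0,"ay":0,"az":0.3,"hand":0},
    {"x":0.008,"y":0.023,"z":0,"ax":0,"ay":0,"az":0.6,"hand":0},
    {"x":0.008,"y":0.023,"z":0,"ax":0,"ay":0,"az":0.6,"hand":0},
    {"x":0.008,"y":0.023,"z":0,"ax":0,"ay":0,"az":0.6,"hand":0},
  ],
)

```text
clock: 12.9
eef_pos: [532.7, 234.5, 77.4]
tcp_rot: [3.141, -0.003, -0.404]
contact_force: [-3.3, -12.2, 23.1]
opening: 0.101
grasp_force: 93.6
```

```bash
python3 - <<'E'
from h import *
s=monitor.sense();print(s['eef_pos'],s['tcp_rot'],s['contact_force'],s['wrist_torque'],s['qpos'])
E
```

```text
[532.66780584 234.46162205  77.44838892] [ 3.14104344e+00 -2.65682640e-03 -4.04077216e-01] [ -3.30030948 -12.2480505   23.14405453] [-2.45807929  0.68158709  0.16785059] [ 0.41342996  0.47387691  1.84571983 -0.00316276  0.82058164  2.39045896]
```

drive_tool(
  plan=[
    {"x":0.008,"y":0.018,"z":0,"ax":0,"ay":0,"az":0.2,"hand":0},
    {"x":0.008,"y":0.018,"z":0,"ax":0,"ay":0,"az":0.5,"hand":0},
    {"x":0.008,"y":0.018,"z":0,"ax":0,"ay":0,"az":0.5,"hand":0},
  ],
)

```text
clock: 13.2
eef_pos: [532.5, 234.0, 77.4]
tcp_rot: [-3.141, -0.002, -0.458]
contact_force: [-4.0, -9.2, 22.7]
opening: 0.102
grasp_force: 93.7
```

```bash
python3 - <<'E'
from h import *
s=monitor.sense();print(s['eef_pos'],s['tcp_rot'],s['contact_force'],s['wrist_torque'],s['qpos'][5])
c=imaging.camera_info('wrist');im=imaging.grab_frame('wrist')
cv2.imwrite('pics/crop7.png',cv2.resize(im[140:360,220:420,::-1],None,fx=2.7,fy=2.7,interpolation=cv2.INTER_CUBIC))
E
```

```text
[532.54749121 234.02009375  77.43972339] [-3.14134029e+00 -2.18813836e-03 -4.57547967e-01] [-4.00790559 -9.17889072 22.67955322] [-1.88332921  0.84584746  0.21371494] 2.442095506573812
```

View pics/crop7.png

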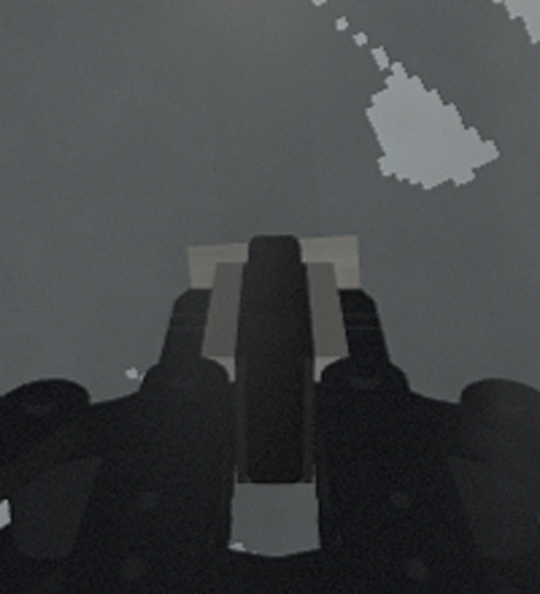

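The key is gripped and turned about 94° of tool rotation, with its head between the pads at crop (273,360). The collar is seated. I press a little more to confirm the stop.

drive_tool(
  plan=[
    {"x":0.004,"y":0.01,"z":0,"ax":0,"ay":0,"az":0.3,"hand":0},
    {"x":0.004,"y":0.01,"z":0,"ax":0,"ay":0,"az":0.6,"hand":0},
    {"x":0.004,"y":0.01,"z":0,"ax":0,"ay":0,"az":0.6,"hand":0},
  ],
)

```text
clock: 13.55
eef_pos: [532.4, 233.8, 77.4]
tcp_rot: [-3.141, -0.002, -0.52]
contact_force: [-5.9, -6.8, 23.2]
opening: 0.099
grasp_force: 93.8
```

```bash
python3 - <<'E'
from h import *
s=monitor.sense();print(s['eef_pos'],s['tcp_rot'],s['contact_force'],s['wrist_torque'],s['qpos'][5])
E
```

```text
[532.40505746 233.80729156  77.43700367] [-3.14096363e+00 -1.95131695e-03 -5.19952393e-01] [-5.87319823 -6.82394487 23.22069318] [-1.47362539  1.02293776  0.52995103] 2.5037788354436095
```

The torque rose sharply from 0.21 to 0.53 N m, so the plug is at its stop. I hold briefly, check it is steady, and hand in.

drive_tool(
  plan=[
    {"x":0,"y":0,"z":0,"ax":0,"ay":0,"az":0,"hand":0},
    {"x":0,"y":0,"z":0,"ax":0,"ay":0,"az":0,"hand":0},
    {"x":0,"y":0,"z":0,"ax":0,"ay":0,"az":0,"hand":0},
    {"x":0,"y":0,"z":0,"ax":0,"ay":0,"az":0,"hand":0},
  ],
)

```text
clock: 13.95
eef_pos: [532.4, 233.8, 77.4]
tcp_rot: [-3.141, -0.002, -0.519]
contact_force: [-4.2, -7.6, 22.4]
opening: 0.102
grasp_force: 93.8
```

```bash
python3 - <<'E'
from h import *
s=monitor.sense();print(s['eef_pos'],s['wrist_torque'],s['grasp_force'])
if s['wrist_torque'][2]>.3: print(r.sign_off())
E
```

```text
[532.41078061 233.82016553  77.43983212] [-1.52567293  0.978494    0.52192938] 93.75730276107788
the job is handed in; nothing more can be done
None
```

I handed the job in with the service key pushed fully home in the box, turned clockwise to its stop and still gripped against the spring; the verdict was not shown.

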